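Take the retaining collar off the bent bar of the film-roll stand

TASK

The white retaining collar must come off the bar of the film-roll stand so that a new roll can be loaded. The bar's outer half has been knocked askew: ease the collar gently along it, round the bend and off the open end, never pressing on the bar with more than 12 N, then lower the collar into the free slot of the drying rack so that it stands on its edge there, and let go of it only once it is down in the slot. Leave everything else where it is.

Things in the scene. Friction and masses are not known exactly. Their poses are not given: they have to be found in the camera images.
- stand: Fixed steel film-roll stand. Origin on the bench under the axis of its post (26 mm thick, 156 mm tall, on a 120 x 100 x 12 mm foot). A round steel bar 17 mm thick sticks out level from the post along the stand's -y axis, bar axis 140 mm above the bench, straight for 72 mm (to point bend). It is rigid; the askew outer part only yields at about 30 N.
- bend (a point): Point on the bar's axis where the bend is; axes as the stand's. From here the outer 95 mm of bar goes to the plain open end, pointing up to 0.22 rad to either side and 0.15 rad up or down of the stand's -y: differently each time and not measured (up to 21 mm sideways and 14 mm in height at the open end).
- collar: White plastic ring hanging on the inner part of the bar, its middle 44 to 52 mm from the post axis: outer diameter 46, bore 24, 18 mm thick, 60 to 130 g. Origin at its centre; its y axis is the bore's axis, along the bar. The top of its bore rests on the bar, so its centre hangs about 3.5 mm below the bar's axis; lifted to the middle it has about 3.5 mm play all round.
- rack: Fixed drying rack: a grey plastic base 75 (x) x 130 (y) x 12 mm high, with two slots at y = +31 mm (free) and y = -31 mm (taken by a disc), 62 mm apart. Origin on the bench under the base's centre. A disc stands on edge in a slot with its axis along the rack's y.
- free_slot (a point): Middle of the free slot on the base's top face, 12 mm above the bench; axes as the rack's. Across y the slot is 24 mm wide between steel wires standing 26 mm high at x = +/-8 mm, splayed outward at the top. Ridges 5 mm high with inner edges at x = +/-17 mm stop rolling. The collar standing here has its centre 23 mm above this point.
- disc: Leave alone: grey aluminium stepped disc, 52 mm across and 18 mm thick, standing on edge in the rack's other slot (62 mm from the free one). Origin at its centre.
- core: Leave alone: cardboard tube, 42 mm across, 60 mm tall, standing on the bench. Origin under its centre.
- jar: Leave alone: amber jar with steel lid, 54 mm across, 65 mm tall. Origin under its centre.
- spatula: Leave alone: spatula lying on the bench, 240 mm long along its x axis, origin at its middle.
- thermometer: Leave alone: white digital thermometer lying flat, 150 x 30 x 18 mm, long along its x axis. Origin under its centre.
- flask: Leave alone: clear plastic bottle, 60 mm across, 170 mm tall. Origin under its centre.
- scraper: Leave alone: dark flat steel scraper lying on the bench, 120 x 80 x 6 mm. Origin under its centre.

How it is judged:
By the outcome, as a careful person would: the job done as asked, in the order asked, and still so for the second after the job is handed in, with the robot touching nothing.
It also fails if it takes over 70 s, if anything falls off the work surface, if the arm or the gripper's body presses on something with over 40 N, if the wrist force passes 120 N, or if a joint passes its speed limit or range.

ROBOT

A 6-joint arm with a two-finger parallel gripper is mounted at the origin on the work surface. World frame = base frame: x ahead of the robot, y to its left, z up, the work surface at z = 0. Lengths are in m, angles in rad, forces in N, time in s.
With the tool pointing down it reaches from about 0.325 to 0.9 m from the base axis. Payload 3.5 kg.
Tool frame: the origin (TCP) lies midway between the tips of the shut fingers; the grasp point (between the pads) lies arm.grip_point_offset behind it (arm.grip_point_offset is the distance from the TCP to the grasp point, in m); z points along the fingers, y is the line along which they close (so a half turn about z gives the same grasp; the last joint's range is limited). The gripper opens to 85 mm and grips with 20 to 120 N. Pads are 22 mm wide; open, the fingers measure 114 mm over their backs; the gripper's body (76 mm by 85 mm) begins 54 mm behind the grasp point. The pads swing forward as they close: fully open they stand 13 mm farther back than shut.
Start: joints at [1.115, 0.276, -0.026, 1.268, 0, 1.467], TCP at [0.216, 0.587, 0.231] pointing down, gripper open.
Joint ranges: [-3.12, 3.12], [-0.85, 1.88], [-1.08, 1.24], [-1.95, 2.15], [-1.57, 1.53], [-3.14, 3.14]. Speed limits (rad/s): [2.57, 2.57, 3.14, 3.14, 3.14, 3.14].

INTERFACE

Orientations are given as a rotation vector (axis times angle).
In Python, from bench import arm gives the robot as it stands.
- The arm moves only by the tool carry_out, never from a script. Its argument "rows" is text: rows parted by semicolons, each of 7 numbers parted by spaces: the shift along the tool's x, y, z in m, then the turn, a rotation vector about the tool's x, y, z in degrees, then the opening, from 0 (shut) to 1 (fully open). In form: x y z rx ry rz fingers; .... A call has 1 to 8 rows; each row shifts and turns the commanded pose from where the row before left it, along the tool's axes as they then stand; what a row does not reach is not made up. A row lasts 1/12 s, in which the tool goes at most 41.7 mm and 7.16 degrees, less where a joint would pass 70% of its speed; a pose out of reach is approached as far as the arm can. A call is refused whole if a number of a shift passes 0.0417 or a number of a turn 7.16, either way. A call with a gripper value outside its range is refused whole. The fingers move at their own pace and stop on an object; "squeeze" is the grip in N (left out, the last holds). Time passes only in rows, so rows that do not move let the fingers close. It gives the time, the measured TCP pose, the force, the opening and the grip force at its end, in the units of the state.
- arm.get_state(): the state, without advancing time (a new reading comes with each control period).
- arm.grab_frame(name): name is "side" or "top"; returns (picture, depth): 420x560x3 uint8, red, green, blue; 420x560 float32, m along the optical axis (not along the pixel's ray), 0 where there is no reading.
- arm.camera_params(name): a dict with "fx", "fy", "cx", "cy" (pixels), "k1" (the pictures are not rectified: a ray, as slopes to the right and down, at radius r is drawn at 1 + k1 r^2 times it, then the intrinsics apply), "rvec" (rotation vector, rad) and "tvec" (3), from world to camera coordinates, as OpenCV has them. Camera axes: x right, y down, z forward; pixel columns grow to the right and rows downward; lengths in m; the calibration is good to about 2 mm. A picture is of the moment at which its call begins. camera_params takes no time and is no camera call.
- arm.job_done(): hands the job in; it is judged then, once.
The state is a dict: "t": time; "joints": joint angles; "joint_velocities": joint speeds; "tau": joint torques, N m; "eef_pos": TCP position; "orientation": TCP orientation; "ft_force": force on the tool from outside, world axes, zero at the start; "wrist_torque": the same for the moment, N m; "grip_width": finger opening in m; "grip_force": force on a finger pad.
Only numpy, scipy, OpenCV 4.12 (cv2) and the standard library are available. Lean on these libraries where they do the work, as an engineer would, in place of code of your own. Each camera call takes 0.05 s, during which the arm holds its last target. There are 200 camera calls.

## Working session

There is one attempt and no reset: what is moved stays moved. The work goes in short steps, Python scripts to look and compute and a tool call to move; the robot and the scene stay as the last step left them, time stands still between calls to the robot, and variables do not carry over. Pictures are saved under pics/ and viewed, at most 10 in all, crops included, and the job is handed in when it is done.

Besides the shell and the picture viewer there is one more tool, called after ">>>" as name(argument=value, ...) on one line, values as JSON. carry_out: Moves the arm, as the interface text tells. Its arguments: {"type":"object","properties":{"rows":{"type":"string"},"squeeze":{"type":"number"}},"required":["rows"]}

```bash
ls; mkdir -p pics; cat > h.py <<'E'
import numpy as np, cv2
from bench import arm
from scipy.spatial.transform import Rotation as R
def grab(n):
    im,d=arm.grab_frame(n); return im,d
def cam(n):
    p=arm.camera_params(n); Rm=R.from_rotvec(p['rvec']).as_matrix(); t=np.array(p['tvec']).ravel()
    return p,Rm,t
def ray(n,uv):
    p,Rm,t=cam(n); uv=np.atleast_2d(uv).astype(float)
    x=(uv[:,0]-p['cx'])/p['fx']; y=(uv[:,1]-p['cy'])/p['fy']; a,b=x.copy(),y.copy()
    for _ in range(10):
        s=1+p['k1']*(a*a+b*b); a,b=x/s,y/s
    d=np.c_[a,b,np.ones(len(a))]
    return -Rm.T@t, d@Rm   # origin, dirs (unit depth)
def pts(n,uv,depth):
    o,d=ray(n,uv); return o+d*np.asarray(depth).reshape(-1,1)
def plane(n,uv,z):
    o,d=ray(n,uv); return o+d*((z-o[2])/d[:,2])[:,None]
def proj(n,P):
    p,Rm,t=cam(n); c=np.atleast_2d(P)@Rm.T+t; a=c[:,:2]/c[:,2:]; s=1+p['k1']*(a**2).sum(1,keepdims=True)
    return a*s*[p['fx'],p['fy']]+[p['cx'],p['cy']]
def cloud(n,d):
    v,u=np.mgrid[:d.shape[0],:d.shape[1]]
    return pts(n,np.c_[u.ravel(),v.ravel()],d.ravel()).reshape(*d.shape,3)
E
python3 - <<'E'
from h import *
for n in('side','top'):
    im,d=grab(n); cv2.imwrite(f'pics/{n}0.png',im[...,::-1]); np.savez(f'{n}0.npz',im=im,d=d)
    print(n,arm.camera_params(n),-cam(n)[1].T@cam(n)[2])
print(arm.get_state(),arm.grip_point_offset)
E
```

```text
pics
side {'fx': 487.89571251669605, 'fy': 487.89571251669605, 'cx': 276.22495965621926, 'cy': 210.76962169277863, 'k1': -0.03161968965522589, 'rvec': array([ 2.11437254, -0.21017903,  0.10146522]), 'tvec': array([-0.5241783 ,  0.16810379,  1.3023244 ])} [ 0.32933614 -1.1034385   0.82038515]
top {'fx': 464.10155000749046, 'fy': 464.10155000749046, 'cx': 281.2146515717971, 'cy': 212.1017145082584, 'k1': -0.0854310611917886, 'rvec': array([ 2.17539479, -2.17281709,  0.14809425]), 'tvec': array([0.0168269 , 0.53104003, 1.5373574 ])} [0.35449791 0.05364513 1.5865711 ]
{'t': 0.1, 'joints': array([ 1.11463165e+00,  2.77062638e-01, -2.77811996e-02,  1.26801609e+00,
       -2.25943767e-05,  1.46742260e+00]), 'joint_velocities': array([-0.00141685, -0.0016372 ,  0.00320134, -0.00068753, -0.00022573,
       -0.00025395]), 'tau': array([-2.03633808e-04, -4.46708679e+01,  2.96128249e+01,  8.50554672e-03,
       -1.03835321e-04,  3.00254392e-06]), 'eef_pos': array([0.2156251 , 0.58584732, 0.23025034]), 'orientation': array([-0.55119688, -3.09230222,  0.00312471]), 'ft_force': array([ 0.00277528,  0.25371802, -0.19433088]), 'wrist_torque': array([0.01229179, 0.03215944, 0.0156176 ]), 'grip_force': 0.0, 'grip_width': 0.08538492651523989} 0.0187
```

View pics/side0.png

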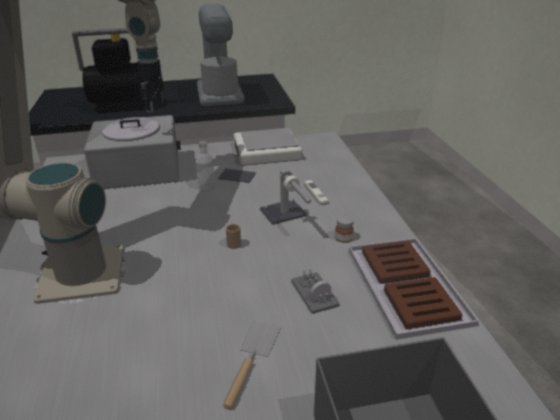

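View pics/top0.png

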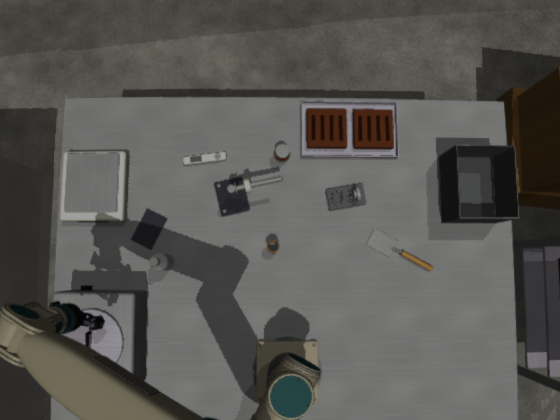

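The side view shows the stand at (285,212), collar (291,184), bar to about (312,200) and rack (315,291). In the top view the stand is at (232,196), the bar runs (237,183)→(283,179), the rack is at (346,195) with the disc at its right end (358,193), so the free slot is on the left.

```bash
python3 - <<'E'
from h import *
A=np.load('top0.npz');B=np.load('side0.npz')
a=cv2.resize(A['im'][165:225,205:375],None,fx=4.7,fy=4.7,interpolation=cv2.INTER_CUBIC)
cv2.imwrite('pics/topc.png',np.clip(a[...,::-1]*1.5,0,255).astype('u1'))
b=cv2.resize(B['im'][160:315,250:360],None,fx=3.8,fy=3.8,interpolation=cv2.INTER_CUBIC)
cv2.imwrite('pics/sidec.png',np.clip(b[...,::-1]*1.5,0,255).astype('u1'))
C=cloud('top',A['d'])
# bar+collar+post: high points near the stand
def ck(n,D,z0,z1,box):
    C=cloud(n,D['d']); m=(C[...,2]>z0)&(C[...,2]<z1)&(C[...,0]>box[0])&(C[...,0]<box[1])&(C[...,1]>box[2])&(C[...,1]<box[3])&(D['d']>0)
    return m,C
box=(0.35,0.65,-0.25,0.25)
for n,D in(('top',A),('side',B)):
    m,C=ck(n,D,0.1,0.2,box); v,u=np.nonzero(m)
    print(n,m.sum())
    P=C[m]
    for y0 in np.arange(P[:,1].min(),P[:,1].max(),0.01):
        s=(P[:,1]>=y0)&(P[:,1]<y0+0.01)
        if s.any(): print('%.3f'%y0,s.sum(),P[s].mean(0).round(4),P[s].min(0).round(3),P[s].max(0).round(3))
    m,C=ck(n,D,0.006,0.018,box); P=C[m]; print('low',m.sum())
    lab,k=cv2.connectedComponents(m.astype('u1'))
    for i in range(1,lab):
        s=k==i
        if s.sum()>80: print(s.sum(),C[s].mean(0).round(4), cv2.minAreaRect((C[s][:,:2]*1000).astype('f4')))
E
```

```text
top 397
0.017 20 [0.6244 0.0226 0.1419] [0.618 0.017 0.134] [0.635 0.027 0.149]
0.027 17 [0.6223 0.0336 0.1424] [0.614 0.03  0.137] [0.63  0.037 0.148]
0.037 16 [0.6207 0.0427 0.1428] [0.614 0.04  0.135] [0.631 0.046 0.152]
0.047 18 [0.6184 0.0523 0.1433] [0.611 0.049 0.136] [0.627 0.055 0.149]
0.057 16 [0.6161 0.062  0.1437] [0.607 0.059 0.135] [0.624 0.065 0.15 ]
0.067 17 [0.6137 0.0712 0.1455] [0.606 0.068 0.139] [0.624 0.077 0.151]
0.077 21 [0.6119 0.0824 0.1446] [0.603 0.078 0.14 ] [0.62  0.087 0.154]
0.087 16 [0.6093 0.0934 0.1452] [0.601 0.09  0.142] [0.617 0.096 0.149]
0.097 16 [0.6071 0.1024 0.1464] [0.601 0.099 0.142] [0.617 0.106 0.153]
0.107 21 [0.6024 0.1125 0.1436] [0.583 0.109 0.134] [0.614 0.115 0.15 ]
0.117 47 [0.597  0.1227 0.1537] [0.58  0.118 0.133] [0.622 0.127 0.164]
0.127 40 [0.6028 0.1325 0.153 ] [0.578 0.128 0.141] [0.623 0.137 0.162]
0.137 16 [0.5993 0.143  0.1457] [0.59  0.14  0.139] [0.619 0.147 0.155]
0.147 18 [0.5954 0.1528 0.1452] [0.587 0.149 0.136] [0.604 0.156 0.15 ]
0.157 28 [0.5893 0.1624 0.1494] [0.575 0.159 0.118] [0.609 0.167 0.163]
0.167 39 [0.
[... 1344 characters left out ...]
0.136 1 [0.6093 0.1361 0.1599] [0.609 0.136 0.16 ] [0.609 0.136 0.16 ]
0.146 2 [0.5949 0.1527 0.1482] [0.595 0.151 0.147] [0.595 0.154 0.149]
0.156 54 [0.5902 0.1609 0.1459] [0.578 0.157 0.127] [0.607 0.165 0.162]
0.166 47 [0.5952 0.1696 0.1357] [0.583 0.166 0.1  ] [0.616 0.175 0.159]
0.176 21 [0.5893 0.1791 0.1452] [0.581 0.176 0.101] [0.606 0.185 0.158]
0.186 6 [0.593  0.1877 0.1502] [0.583 0.186 0.124] [0.603 0.191 0.157]
low 1173
580 [0.5873 0.1778 0.0123] ((590.987548828125, 185.63308715820312), (119.63530731201172, 104.33222961425781), 12.430273056030273)
463 [ 0.5751 -0.1875  0.0125] ((589.4812622070312, -192.44375610351562), (76.73565673828125, 108.5559310913086), 10.564634323120117)
```

View pics/topc.png

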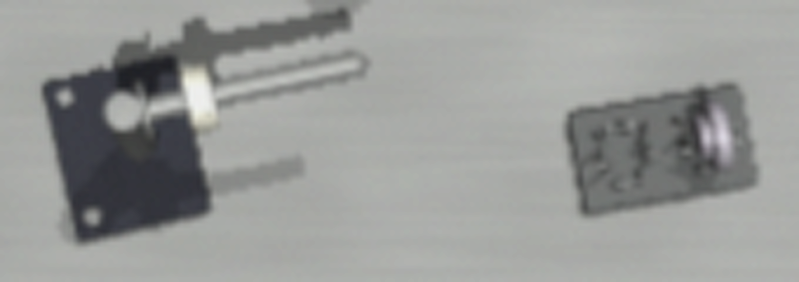

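View pics/sidec.png

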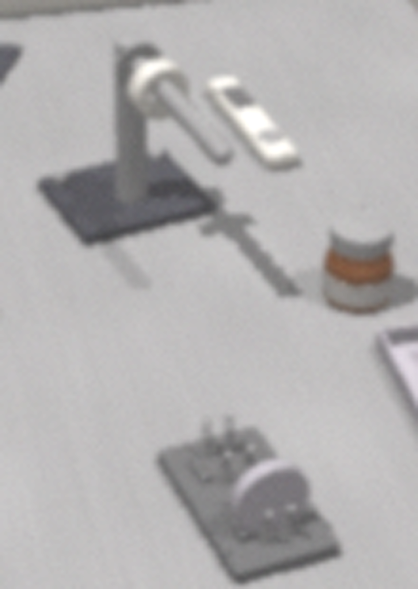

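The crops show the foot (top crop corners (45,80), (80,240), (210,208)), the post top at (124,111), the collar at (200,97), the outer bar to (362,62), and the free slot on the rack's left half. I'll fit those more tightly.

```bash
python3 - <<'E'
from h import *
def sub(D,n,m): 
    v,u=np.nonzero(m); return np.c_[u,v]
res={}
for n in('top','side'):
    D=np.load(n+'0.npz'); im,d=D['im'],D['d']; C=cloud(n,d); X,Y,Z=C[...,0],C[...,1],C[...,2]
    hsv=cv2.cvtColor(im,cv2.COLOR_RGB2HSV)
    # foot / rack edge rectangles: components of z ~12mm, contour at z=.012 plane
    for nm,b in(('foot',(.5,.68,.1,.26)),('rack',(.5,.66,-.28,-.1))):
        m=((Z>.007)&(Z<.2)&(X>b[0])&(X<b[1])&(Y>b[2])&(Y<b[3])&(d>0)).astype('u1')
        if n=='top' : m=((Z>.007)&(Z<.017)&(X>b[0])&(X<b[1])&(Y>b[2])&(Y<b[3])).astype('u1')
        cs=max(cv2.findContours(m,cv2.RETR_EXTERNAL,cv2.CHAIN_APPROX_NONE)[0],key=cv2.contourArea)[:,0,:]
        P=plane(n,cs,.012)[:,:2]
        h=cv2.convexHull((P*1000).astype('f4'))
        (c,w,a)=cv2.minAreaRect(h); print(n,nm,np.round(c,1),np.round(w,1),round(a,1))
    # post top
    m=(Z>.1535)&(Z<.162)&(X>.56)&(X<.63)&(Y>.155)&(Y<.2); u=sub(D,n,m); p=plane(n,u,.156); print(n,'post',m.sum(),p.mean(0).round(4),p.min(0).round(3),p.max(0).round(3))
    # outer bar: mask, edges -> midline
    m=(Z>.12)&(Z<.165)&(X>.58)&(X<.66)&(Y>.01)&(Y<.106); P=C[m]
    c=P.mean(0); w=np.linalg.svd(P-c)[2][0]; w*=-np.sign(w[1]); print(n,'bar',c.round(4),w.round(4),'n',m.sum(),'end y',P[:,1].min().round(4))
    m=(Z>.1)&(Z<.17)&(X>.56)&(X<.65)&(Y>.1125)&(Y<.14); P=C[m]
    print(n,'collar',((P.min(0)+P.max(0))/2).round(4),P.min(0).round(3),P.max(0).round(3))
    # top of disc
    m=(Z>.03)&(Z<.08)&(X>.52)&(X<.66)&(Y>-.3)&(Y<-.12);P=C[m];
    print(n,'disc/wires');
    for y0 in np.arange(-.26,-.12,.01):
        s=(P[:,1]>=y0)&(P[:,1]<y0+.01)
        if s.any(): print('  %.3f'%y0,s.sum(),P[s].mean(0).round(4),P[s][:,2].max().round(3))
E
```

```text
top foot [587.5 187.8] [125.6 101.5] 13.9
top rack [ 586.7 -202.9] [ 81.  132.6] 6.1
top post 53 [0.5905 0.1748 0.156 ] [0.579 0.161 0.156] [0.608 0.189 0.156]
top bar [0.6161 0.0619 0.1439] [ 0.2204 -0.974  -0.0521] n 157 end y 0.0174
top collar [0.6008 0.1261 0.1482] [0.578 0.115 0.133] [0.623 0.137 0.164]
top disc/wires
  -0.260 4 [ 0.592  -0.2536  0.0369] 0.041
  -0.250 29 [ 0.5869 -0.2431  0.0565] 0.069
  -0.240 49 [ 0.5928 -0.2351  0.0529] 0.068
  -0.230 16 [ 0.5944 -0.2272  0.0423] 0.055
  -0.220 5 [ 0.5945 -0.2178  0.0383] 0.044
  -0.200 8 [ 0.5831 -0.1935  0.0402] 0.044
  -0.190 1 [ 0.5894 -0.1889  0.035 ] 0.035
  -0.170 2 [ 0.5702 -0.1611  0.0363] 0.039
  -0.160 5 [ 0.5837 -0.156   0.0402] 0.043
side foot [605.3 292.3] [359.7 143.3] 82.6
side rack [ 593.1 -196.1] [ 84.7 155. ] 10.1
side post 38 [0.5956 0.1745 0.156 ] [0.582 0.159 0.156] [0.611 0.189 0.156]
side bar [0.6202 0.0569 0.1426] [ 0.2411 -0.9675 -0.0767] n 139 end y 0.0156
side collar [0.6062 0.1247 0.1375] [0.583 0.113 0.113] [0.629 0.136 0.162]
side disc/wires
  -0.260 16 [ 0.596  -0.253   0.0367] 0.042
  -0.250 161 [ 0.5937 -0.2433  0.0476] 0.066
  -0.240 73 [ 0.6024 -0.2375  0.0508] 0.066
  -0.220 1 [ 0.584  -0.2165  0.0396] 0.04
  -0.200 10 [ 0.5881 -0.1925  0.0368] 0.04
  -0.190 3 [ 0.5915 -0.1884  0.0366] 0.041
  -0.170 5 [ 0.576  -0.1617  0.0325] 0.035
  -0.160 21 [ 0.5858 -0.1555  0.0361] 0.043
```

```bash
cat >> h.py <<'E'
def delta(pos,head=None,st=None):
    """shift in tool axes (mm) to world pos; turn (deg, about tool axes) so the tool is vertical with tool y at heading head (deg)"""
    s=st or arm.get_state(); T=R.from_rotvec(s['orientation'])
    print('TCP',s['eef_pos'].round(4),'t %.2f'%s['t'],'F',s['ft_force'].round(2),'w %.4f g %.1f'%(s['grip_width'],s['grip_force']))
    print('shift mm',(T.inv().apply(np.array(pos)-s['eef_pos'])*1000).round(1))
    if head is not None:
        a=np.radians(head); y=np.array([np.cos(a),np.sin(a),0]); z=np.array([0,0,-1.]); x=np.cross(y,z)
        G=R.from_matrix(np.c_[x,y,z]); print('turn',np.degrees((T.inv()*G).as_rotvec()).round(2))
E
python3 -c "
from h import *
delta((.603,.126,.26),13.9)"
```

```text
TCP [0.2156 0.5858 0.2303] t 0.10 F [ 0.    0.25 -0.19] w 0.0854 g 0.0
shift mm [-522.4 -297.7  -29.2]
turn [-1.100e-01  5.000e-02  5.589e+01]
```

>>> carry_out(rows="-0.0326 -0.0186 -0.0036 0 0 0 1;-0.0326 -0.0186 -0.0036 0 0 0 1;-0.0326 -0.0186 -0.0036 0 0 0 1;-0.0326 -0.0186 -0.0036 0 0 0 1;-0.0326 -0.0186 -0.0036 0 0 0 1;-0.0326 -0.0186 -0.0036 0 0 0 1;-0.0326 -0.0186 -0.0036 0 0 0 1;-0.0326 -0.0186 -0.0036 0 0 0 1")

```text
t: 0.77
eef_pos: [0.4098, 0.355, 0.2598]
orientation: [-0.551, -3.092, 0.001]
ft_force: [0.0, 0.4, -0.7]
grip_width: 0.0855
grip_force: 0.0
```

>>> carry_out(rows="-0.0326 -0.0186 0 0 0 0 1;-0.0326 -0.0186 0 0 0 0 1;-0.0326 -0.0186 0 0 0 0 1;-0.0326 -0.0186 0 0 0 0 1;-0.0326 -0.0186 0 0 0 0 1;-0.0326 -0.0186 0 0 0 0 1;-0.0326 -0.0186 0 0 0 0 1;-0.0326 -0.0186 0 0 0 0 1")

```text
t: 1.43
eef_pos: [0.6031, 0.1253, 0.2595]
orientation: [-0.551, -3.092, 0.0]
ft_force: [0.1, 1.6, 0.6]
grip_width: 0.0853
grip_force: 0.0
```

>>> carry_out(rows="0 0 0 0 0 7 1;0 0 0 0 0 7 1;0 0 0 0 0 7 1;0 0 0 0 0 7 1;0 0 0 0 0 7 1;0 0 0 0 0 7 1;0 0 0 0 0 7 1;0 0 0 0 0 7 1")

```text
t: 2.1
eef_pos: [0.6022, 0.1269, 0.2594]
orientation: [-1.946, -2.465, 0.002]
ft_force: [0.2, -0.1, -0.2]
grip_width: 0.0852
grip_force: 0.0
```

>>> carry_out(rows="0 0 0 0 0 0 1;0 0 0 0 0 0 1")

```text
t: 2.27
eef_pos: [0.6023, 0.127, 0.2596]
orientation: [-1.934, -2.474, 0.001]
ft_force: [-0.0, 0.4, 0.4]
grip_width: 0.0855
grip_force: 0.0
```

```bash
python3 - <<'E'
from h import *
delta((.603,.126,.22),13.9)
s=arm.get_state(); print(s['joints'].round(3))
for n in('side','top'):
    im,d=grab(n); np.savez(f'{n}1.npz',im=im,d=d)
    u=proj(n,[s['eef_pos'],(.603,.126,.14)]); print(n,u)
    c=u.mean(0).astype(int); x,y=c-[60,50]
    cr=cv2.resize(im[max(y,0):y+100,x:x+120],None,fx=3.3,fy=3.3,interpolation=cv2.INTER_CUBIC); print(x,y)
    cv2.imwrite(f'pics/{n}1c.png',cr[...,::-1])
a=cv2.imread('pics/side1c.png');b=cv2.imread('pics/top1c.png');h=max(len(a),len(b))
cv2.imwrite('pics/both1.png',np.hstack([cv2.copyMakeBorder(i,0,h-len(i),0,4,0) for i in(a,b)]))
E
```

```text
TCP [0.6023 0.127  0.2596] t 2.27 F [-0.02  0.36  0.38] w 0.0855 g 0.0
shift mm [-1.1  0.5 39.6]
turn [-0.06 -0.01  0.07]
[ 0.103  0.248 -0.004  1.32  -0.     1.43 ]
side [[290.43589639 145.10242541]
 [290.6057271  182.83405188]]
230 113
top [[245.28941011 178.67076697]
 [247.6315113  185.41567148]]
186 132
```

View pics/both1.png

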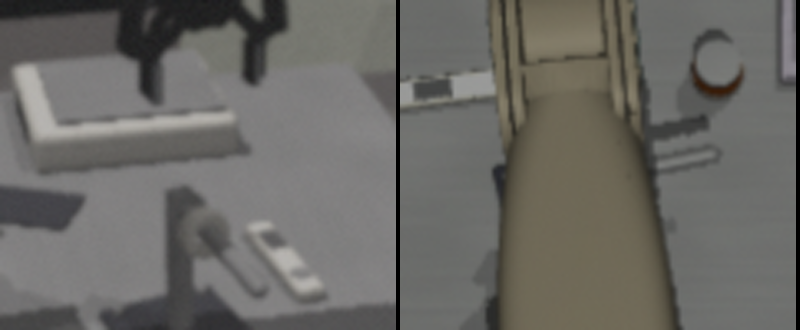

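The gripper is above the collar. In the side crop the fingertips are at (152,90) and (257,75), with the collar at (207,232). Measuring the fingertips through the same camera will give me its offset.

```bash
python3 - <<'E'
from h import *
D=np.load('side1.npz'); C=cloud('side',D['d']); X,Y,Z=[C[...,i] for i in range(3)]
y=np.array([np.cos(np.radians(13.9)),np.sin(np.radians(13.9))])
t=np.array([.6023,.127])
for z0 in np.arange(.262,.32,.006):
    m=(Z>z0)&(Z<z0+.006)&(X>.5)&(X<.72)&(Y>.06)&(Y<.2)
    q=(C[m][:,:2]-t)@np.c_[y,[-y[1],y[0]]]
    a=q[:,0]
    l,r=a[a<0],a[a>0]
    if len(l) and len(r): print('%.3f'%z0,len(l),len(r),'L',l.min().round(4),l.max().round(4),'R',r.min().round(4),r.max().round(4),'mid(inner)',((l.max()+r.min())/2).round(4),'outer',((l.min()+r.max())/2).round(4),'front',np.sort(q[:,1])[:5].mean().round(4))
m=(Z>.1)&(Z<.166)&(X>.56)&(X<.65)&(Y>.11)&(Y<.14)
P=C[m]; print('collar',((P.min(0)+P.max(0))/2).round(4),P.min(0).round(4),P.max(0).round(4))
for yb in np.arange(.108,.14,.003):
    s=(P[:,1]>yb)&(P[:,1]<yb+.003)
    if s.sum(): print(yb.round(3),s.sum(),P[s].min(0).round(3),P[s].max(0).round(3))
E
```

```text
0.268 1 1 L -0.0459 -0.0459 R 0.0473 0.0473 mid(inner) 0.0007 outer 0.0007 front 0.003
0.274 7 9 L -0.0482 -0.0418 R 0.044 0.0496 mid(inner) 0.0011 outer 0.0007 front -0.0121
0.280 12 12 L -0.0523 -0.0412 R 0.0432 0.0568 mid(inner) 0.001 outer 0.0023 front -0.0128
0.286 18 15 L -0.0558 -0.0404 R 0.0426 0.057 mid(inner) 0.0011 outer 0.0006 front -0.0122
0.292 15 15 L -0.0544 -0.0398 R 0.044 0.0597 mid(inner) 0.0021 outer 0.0027 front -0.0127
0.298 19 11 L -0.0549 -0.0379 R 0.0427 0.0561 mid(inner) 0.0024 outer 0.0006 front -0.0132
0.304 10 16 L -0.0546 -0.0434 R 0.0432 0.0573 mid(inner) -0.0001 outer 0.0014 front -0.0123
0.310 14 15 L -0.0564 -0.0435 R 0.0442 0.0537 mid(inner) 0.0004 outer -0.0014 front -0.0138
0.316 15 23 L -0.065 -0.0397 R 0.0422 0.0735 mid(inner) 0.0013 outer 0.0042 front -0.0162
collar [0.6062 0.123  0.1399] [0.5831 0.1103 0.116 ] [0.6293 0.1357 0.1639]
0.108 3 [0.604 0.11  0.138] [0.618 0.111 0.151]
0.111 8 [0.595 0.112 0.125] [0.613 0.113 0.154]
0.114 16 [0.587 0.114 0.125] [0.617 0.117 0.156]
0.117 32 [0.587 0.117 0.116] [0.611 0.12  0.159]
0.12 32 [0.585 0.12  0.118] [0.627 0.123 0.162]
0.123 36 [0.583 0.123 0.116] [0.628 0.126 0.162]
0.126 17 [0.586 0.126 0.127] [0.629 0.129 0.164]
0.129 9 [0.584 0.129 0.131] [0.629 0.132 0.16 ]
0.132 8 [0.585 0.133 0.126] [0.618 0.135 0.157]
0.135 2 [0.594 0.135 0.155] [0.6   0.136 0.158]
```

>>> carry_out(rows="0 0.002 0.025 0 0 0 1;0 0 0.025 0 0 0 1;0 0 0.025 0 0 0 1;0 0 0.025 0 0 0 1;0 0 0.0225 0 0 0 1;0 0 0.02 0 0 0 1;0 0 0 0 0 0 1;0 0 0 0 0 0 1")

```text
t: 3.03
eef_pos: [0.6033, 0.1273, 0.1164]
orientation: [-1.936, -2.471, 0.004]
ft_force: [2.2, 0.0, -0.2]
grip_width: 0.0855
grip_force: 0.0
```

>>> carry_out(rows="0 0 0 0 0 0 0.7;0 0 0 0 0 0 0.62;0 0 0 0 0 0 0.6;0 0 0 0 0 0 0.6", squeeze=25)

```text
t: 3.37
eef_pos: [0.6057, 0.1276, 0.1192]
orientation: [1.937, 2.471, 0.003]
ft_force: [-0.4, -0.6, -1.0]
grip_width: 0.0512
grip_force: 0.0
```

```bash
python3 - <<'E'
from h import *
delta((.6045,.127,.117),13.9)
im,d=grab('side'); np.savez('side2.npz',im=im,d=d)
cv2.imwrite('pics/s2.png',cv2.resize(im[130:230,240:360],None,fx=5,fy=5,interpolation=cv2.INTER_CUBIC)[...,::-1])
E
```

```text
TCP [0.6057 0.1276 0.1192] t 3.37 F [-0.41 -0.57 -0.99] w 0.0512 g 0.0
shift mm [-0.3 -1.3  2.2]
turn [ 0.15  0.02 -0.1 ]
```

View pics/s2.png

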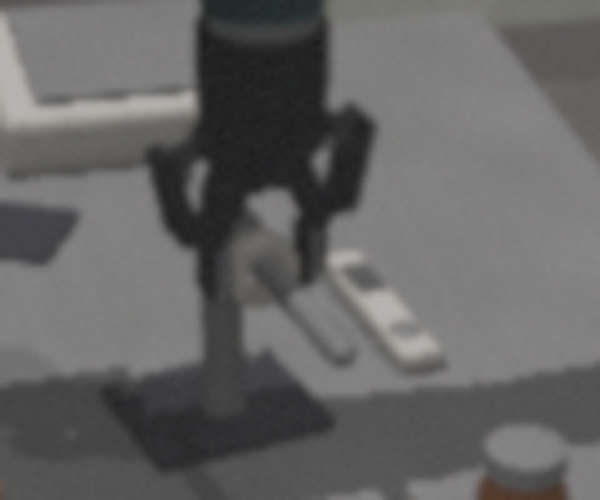

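The fingers straddle the collar, with their inner edges at about x=222 and x=302 and the collar spanning 230–298, so it is centred. Closing now.

>>> carry_out(rows="0 0 0 0 0 0 0.57;0 0 0 0 0 0 0.55;0 0 0 0 0 0 0.53;0 0 0 0 0 0 0.51;0 0 0 0 0 0 0.48;0 0 0 0 0 0 0.48", squeeze=25)

```text
t: 3.92
eef_pos: [0.6049, 0.1275, 0.118]
orientation: [1.938, 2.472, 0.001]
ft_force: [0.4, -0.6, 2.1]
grip_width: 0.0442
grip_force: 25.6
```

>>> carry_out(rows="0 0 -0.001 0 0 0 0.48;0 0 -0.001 0 0 0 0.48;0 0 -0.001 0 0 0 0.48;0 0 0 0 0 0 0.48;0 0 0 0 0 0 0.48", squeeze=30)

```text
t: 4.33
eef_pos: [0.6043, 0.1275, 0.1204]
orientation: [-1.938, -2.472, 0.001]
ft_force: [0.4, -0.5, -0.5]
grip_width: 0.0443
grip_force: 30.7
```

>>> carry_out(rows="-0.004 0 0 0 0 0 0.48;-0.004 0 0 0 0 0 0.48;-0.004 0 0 0 0 0 0.48;-0.004 0 0 0 0 0 0.48;-0.004 0 0 0 0 0 0.48;0 0 0 0 0 0 0.48")

```text
t: 4.83
eef_pos: [0.6096, 0.1071, 0.1206]
orientation: [1.94, 2.471, -0.0]
ft_force: [-1.0, 0.4, -0.9]
grip_width: 0.0443
grip_force: 30.7
```

>>> carry_out(rows="-0.004 0 0 0 0 0 0.48;-0.004 0 0.0002 0 0 0 0.48;-0.004 0 0.0002 0 0 0 0.48;-0.004 0 0.0003 0 0 0 0.48;-0.004 0 0.0003 0 0 0 0.48;-0.004 0 0.0003 0 0 0 0.48;0 0 0 0 0 0 0.48")

```text
t: 5.42
eef_pos: [0.6153, 0.0839, 0.1192]
orientation: [1.94, 2.471, -0.0]
ft_force: [-0.6, -0.7, 0.2]
grip_width: 0.0445
grip_force: 30.7
```

>>> carry_out(rows="0 0 -0.001 0 0 0 0.48;0 0 -0.001 0 0 0 0.48;0 0 0 0 0 0 0.48")

```text
t: 5.67
eef_pos: [0.6152, 0.0849, 0.1216]
orientation: [1.938, 2.472, 0.001]
ft_force: [0.0, 1.3, -0.7]
grip_width: 0.0443
grip_force: 30.7
```

>>> carry_out(rows="0 0 0.001 0 0 0 0.48;0 0 0.001 0 0 0 0.48;0 0.001 0 0 0 0 0.48;0 0.001 0 0 0 0 0.48;0 0 0 0 0 0 0.48")

```text
t: 6.08
eef_pos: [0.6172, 0.0853, 0.1193]
orientation: [1.939, 2.472, 0.0]
ft_force: [0.3, -0.8, -0.2]
grip_width: 0.0442
grip_force: 30.7
```

>>> carry_out(rows="0 -0.001 0 0 0 0 0.48;0 -0.001 0 0 0 0 0.48;0 -0.001 0 0 0 0 0.48;0 -0.001 0 0 0 0 0.48;0 0 0 0 0 0 0.48")

```text
t: 6.5
eef_pos: [0.6128, 0.0842, 0.1193]
orientation: [-1.939, -2.472, 0.0]
ft_force: [-0.3, -0.5, -1.5]
grip_width: 0.0443
grip_force: 30.7
```

>>> carry_out(rows="0 0.002 0 0 0 0 0.48;-0.004 0 0.0002 0 0 0 0.48;-0.004 0 0.0003 0 0 0 0.48;-0.004 0 0.0002 0 0 0 0.48;-0.004 0 0.0003 0 0 0 0.48;-0.004 0 0.0002 0 0 0 0.48;0 0 0 0 0 0 0.48")

```text
t: 7.08
eef_pos: [0.6201, 0.0643, 0.118]
orientation: [1.94, 2.471, -0.0]
ft_force: [-0.2, -0.4, -0.4]
grip_width: 0.0443
grip_force: 30.7
```

>>> carry_out(rows="-0.004 0 0.0002 0 0 0 0.48;-0.004 0 0.0003 0 0 0 0.48;-0.004 0 0.0002 0 0 0 0.48;-0.004 0 0.0003 0 0 0 0.48;0 0 0 0 0 0 0.48")

```text
t: 7.5
eef_pos: [0.6239, 0.049, 0.1171]
orientation: [1.939, 2.471, -0.0]
ft_force: [-0.1, 0.2, -0.8]
grip_width: 0.0442
grip_force: 30.7
```

>>> carry_out(rows="0 0 -0.001 0 0 0 0.48;0 0 -0.001 0 0 0 0.48;0 0 0 0 0 0 0.48")

```text
t: 7.75
eef_pos: [0.6238, 0.0499, 0.1194]
orientation: [1.938, 2.472, 0.0]
ft_force: [-0.5, 0.1, -0.7]
grip_width: 0.0443
grip_force: 30.7
```

>>> carry_out(rows="0 0 0.001 0 0 0 0.48;0 0 0.001 0 0 0 0.48;0 0 0.001 0 0 0 0.48;0 0 0.0007 0 0 0 0.48;0 0 0 0 0 0 0.48")

```text
t: 8.17
eef_pos: [0.6235, 0.0499, 0.1152]
orientation: [-1.938, -2.472, 0.0]
ft_force: [-1.0, 1.5, -0.0]
grip_width: 0.0442
grip_force: 30.7
```

>>> carry_out(rows="0 0 -0.0017 0 0 0 0.48;0 0.001 0 0 0 0 0.48;0 0.001 0 0 0 0 0.48;0 0 0 0 0 0 0.48")

```text
t: 8.5
eef_pos: [0.6259, 0.0503, 0.1172]
orientation: [1.939, 2.472, 0.0]
ft_force: [-0.1, -0.9, -0.6]
grip_width: 0.0443
grip_force: 30.7
```

>>> carry_out(rows="0 -0.001 0 0 0 0 0.48;0 -0.001 0 0 0 0 0.48;0 -0.001 0 0 0 0 0.48;0 -0.001 0 0 0 0 0.48;0 0 0 0 0 0 0.48")

```text
t: 8.92
eef_pos: [0.6213, 0.0492, 0.117]
orientation: [-1.939, -2.472, 0.0]
ft_force: [-0.6, 0.3, -0.6]
grip_width: 0.0443
grip_force: 30.7
```

>>> carry_out(rows="0 0.002 0 0 0 0 0.48;-0.004 0 0.0002 0 0 0 0.48;-0.004 0 0.0003 0 0 0 0.48;-0.004 0 0.0002 0 0 0 0.48;-0.004 0 0.0003 0 0 0 0.48;-0.004 0 0.0002 0 0 0 0.48;-0.004 0 0.0003 0 0 0 0.48;-0.004 0 0.0002 0 0 0 0.48")

```text
t: 9.58
eef_pos: [0.6304, 0.0221, 0.1153]
orientation: [-1.939, -2.472, 0.0]
ft_force: [0.1, -0.4, 0.2]
grip_width: 0.0445
grip_force: 30.7
```

>>> carry_out(rows="-0.004 0 0.0002 0 0 0 0.48;-0.004 0 0.0003 0 0 0 0.48;-0.004 0 0.0002 0 0 0 0.48;-0.004 0 0.0003 0 0 0 0.48;0 0 0 0 0 0 0.48")

```text
t: 10.0
eef_pos: [0.6344, 0.0062, 0.1144]
orientation: [1.939, 2.471, -0.0]
ft_force: [-0.4, -0.6, -0.3]
grip_width: 0.0442
grip_force: 30.7
```

>>> carry_out(rows="-0.004 0 0.0002 0 0 0 0.48;-0.004 0 0.0003 0 0 0 0.48;-0.004 0 0.0002 0 0 0 0.48;-0.004 0 0.0003 0 0 0 0.48;-0.004 0 0.0003 0 0 0 0.48;-0.004 0 0.0003 0 0 0 0.48;0 0 0 0 0 0 0.48")

```text
t: 10.58
eef_pos: [0.6401, -0.0171, 0.1128]
orientation: [1.939, 2.471, -0.0]
ft_force: [-0.6, 0.6, -1.2]
grip_width: 0.0442
grip_force: 30.7
```

```bash
python3 - <<'E'
from h import *
# rack slot from initial views
delta((.60,-.165,.13),8)
im,d=grab('side'); np.savez('side3.npz',im=im,d=d)
cv2.imwrite('pics/s3.png',cv2.resize(im[130:320,240:370],None,fx=3.15,fy=3.15,interpolation=cv2.INTER_CUBIC)[...,::-1])
im,d=grab('top'); np.savez('top3.npz',im=im,d=d)
E
```

```text
TCP [ 0.6401 -0.0171  0.1128] t 10.58 F [-0.62  0.61 -1.17] w 0.0442 g 30.7
shift mm [-134.2  -74.1  -17.2]
turn [0.01 0.02 5.74]
```

View pics/s3.png

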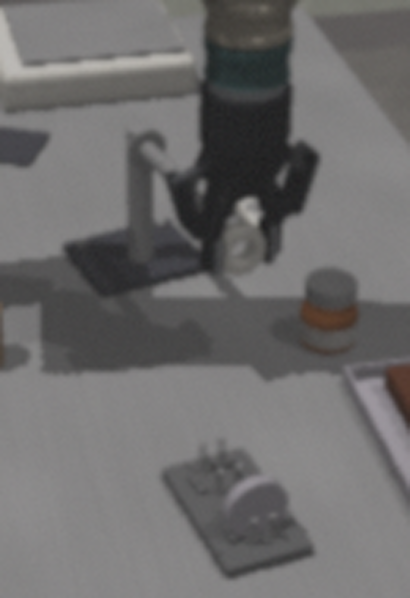

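The collar is off the bar and held upright at crop (240,245), clear of the bar end at about (170,175). Next I'll refine the rack pose.

```bash
python3 - <<'E'
from h import *
for n,k in(('top','top0'),('side','side0')):
    D=np.load(k+'.npz'); im=D['im']; g=cv2.cvtColor(im,cv2.COLOR_RGB2GRAY)
    c=proj(n,(.587,-.195,.012))[0].astype(int); print(n,c,g[c[1]-2:c[1]+3,c[0]-2:c[0]+3].mean(), g[c[1]-30:c[1]-25,c[0]-30:c[0]-25].mean())
    x0,y0=c-28; t=g[y0:y0+56,x0:x0+56]; u=8
    t=cv2.resize(t,None,fx=u,fy=u,interpolation=cv2.INTER_CUBIC)
    th,b=cv2.threshold(t,0,255,cv2.THRESH_BINARY_INV+cv2.THRESH_OTSU); b=cv2.morphologyEx(b,cv2.MORPH_CLOSE,np.ones((33,33)))
    cs=max(cv2.findContours(b,cv2.RETR_EXTERNAL,cv2.CHAIN_APPROX_NONE)[0],key=cv2.contourArea)[:,0,:]
    P=plane(n,(cs+.5)/u-.5+[x0,y0],.012)[:,:2]*1000
    r=cv2.minAreaRect(P.astype('f4')); print(th,np.round(r[0],1),np.round(r[1],1),round(r[2],1))
    # line-fit on long sides: rotate by 10deg, take contour pts near extreme x', mid-range y'
    for it in range(3):
        a=np.radians(r[2]) if it==0 else a
        ex=np.array([np.cos(a),np.sin(a)]);ey=np.array([-ex[1],ex[0]])
        X,Y=P@ex,P@ey; X0,Y0=np.median([X.min(),X.max()]),np.median([Y.min(),Y.max()])
        S=[];M=[]
        for sg in(-1,1):
            m=(sg*(X-X0)>28)&(abs(Y-Y0)<50); f=np.polyfit(Y[m],X[m],1); 
            m2=m.copy(); m2[m]=abs(X[m]-np.polyval(f,Y[m]))<2; f=np.polyfit(Y[m2],X[m2],1); S.append(f[0]); M.append(np.polyval(f,Y0))
        e=[]
        for sg in(-1,1):
            m=(sg*(Y-Y0)>55)&(abs(X-X0)<25); e.append(np.median(Y[m]))
        print('  edges slope',np.round(S,3),'x',np.round(M,1),'y',np.round(e,1),'yaw deg',round(np.degrees(a),1),'centre',(ex*np.mean(M)+ey*np.mean(e)).round(1)); a-=np.mean(S)
    # wires of free slot (depth-free): skip
D=np.load('side3.npz'); C=cloud('side',D['d']); P=C.reshape(-1,3)
a=np.radians(13.9); ey=np.array([np.cos(a),np.sin(a)]); ex=np.array([-ey[1],ey[0]]); t=np.array([.6401,-.0171])
q=np.c_[(P[:,:2]-t)@ex,(P[:,:2]-t)@ey,P[:,2]-.1128]*1000
m=(abs(q[:,0])<25)&(abs(q[:,1])<45)&(q[:,2]>-12)&(q[:,2]<50); q=q[m]; col=D['im'].reshape(-1,3)[m].mean(1)
for z in range(-12,50,4):
    s=(q[:,2]>=z)&(q[:,2]<z+4); w=s&(col>85)
    if w.sum()>1: print(z,s.sum(),w.sum(),'white y',q[w,1].min().round(1),q[w,1].max().round(1),'x',np.sort(q[w,0]).round(0)[[0,w.sum()//2,-1]])
E
```

```text
top [342 196] 62.48 115.12
92.0 [ 588.9 -203.1] [ 83.5 136.3] 10.1
  edges slope [-0.    -0.012] x [503.6 583.9] y [-370.  -235.9] yaw deg 10.1 centre [ 588.4 -203. ]
  edges slope [ 0.006 -0.006] x [501.7 582. ] y [-373.3 -239.3] yaw deg 10.4 centre [ 588.4 -203. ]
  edges slope [ 0.006 -0.006] x [501.7 582. ] y [-373.3 -239.3] yaw deg 10.4 centre [ 588.4 -203. ]
side [311 287] 95.6 127.96
105.0 [ 591.7 -206.6] [ 88.4 159.6] 9.2
  edges slope [-0.02  -0.064] x [508.3 589. ] y [-371.7 -228. ] yaw deg 9.2 centre [ 589.4 -208.5]
  edges slope [ 0.023 -0.019] x [495.2 575.9] y [-394.8 -251.8] yaw deg 11.6 centre [ 589.6 -209.2]
  edges slope [ 0.021 -0.021] x [495.9 576.5] y [-393.8 -250.7] yaw deg 11.5 centre [ 589.6 -209.1]
-4 6 6 white y -3.3 11.1 x [-7. -5. -4.]
0 10 9 white y -13.0 14.2 x [-8. -7. -5.]
4 29 21 white y -15.3 30.3 x [-11.  -6.   9.]
8 34 26 white y -15.4 30.5 x [-10.  -4.  11.]
12 32 14 white y -18.4 32.6 x [-12.  -4.  12.]
16 22 8 white y -16.9 15.8 x [-11.  -7.   5.]
20 23 9 white y -14.7 36.9 x [-9. -7.  6.]
24 33 9 white y -15.4 39.5 x [-9. -7. -2.]
28 31 12 white y -13.5 37.3 x [-12.  -6.  -3.]
32 36 15 white y -13.4 36.1 x [-10.  -6.   8.]
36 40 23 white y -15.3 37.6 x [-9. -7. 10.]
40 35 23 white y -22.8 10.5 x [-16.  -0.   9.]
44 20 2 white y -7.5 -0.6 x [1. 3. 3.]
```

```bash
python3 -c "
from h import *
delta((.587,-.174,.085),10.4)"
```

```text
TCP [ 0.6398 -0.0165  0.1128] t 10.68 F [ 0.65 -0.46 -0.71] w 0.0443 g 30.7
shift mm [-140.5  -88.8   27.7]
turn [-0.01 -0.01  3.37]
```

>>> carry_out(rows="-0.0125 -0.004 0 0 0 0 0.48;-0.02 -0.0128 0 0 0 0 0.48;-0.02 -0.0128 0 0 0 0 0.48;-0.02 -0.0128 0 0 0 0 0.48;-0.02 -0.0128 0.005 0 0 0 0.48;-0.02 -0.0128 0.008 0 0 0 0.48;-0.016 -0.0128 0.008 0 0 0 0.48;-0.012 -0.008 0.0067 0 0 0 0.48")

```text
t: 11.35
eef_pos: [0.5859, -0.1759, 0.0847]
orientation: [-1.94, -2.471, 0.001]
ft_force: [0.2, -0.4, -0.9]
grip_width: 0.0442
grip_force: 30.7
```

>>> carry_out(rows="0 0 0 0 0 1.7 0.48;0 0 0 0 0 1.7 0.48;0 0 0 0 0 0 0.48;0 0 0 0 0 0 0.48")

```text
t: 11.68
eef_pos: [0.587, -0.1741, 0.0851]
orientation: [2.01, 2.414, 0.0]
ft_force: [0.5, 0.4, -0.7]
grip_width: 0.0441
grip_force: 30.7
```

```bash
python3 - <<'E'
from h import *
delta((.587,-.174,.085),10.4)
im,d=grab('side'); np.savez('side4.npz',im=im,d=d)
x,y=270,215
cv2.imwrite('pics/s4.png',cv2.resize(im[y:y+100,x:x+90],None,fx=6,fy=6,interpolation=cv2.INTER_CUBIC)[...,::-1])
print(proj('side',[(.587,-.174,.012),(.587,-.174,.1035),(.587,-.174,.0805)]))
E
```

```text
TCP [ 0.587  -0.1741  0.0851] t 11.68 F [ 0.53  0.39 -0.66] w 0.0441 g 30.7
shift mm [ 0.1 -0.   0.1]
turn [ 0.   -0.    0.03]
[[309.60095977 282.53574769]
 [310.52987849 253.64443312]
 [310.2900747  261.12658562]]
```

View pics/s4.png

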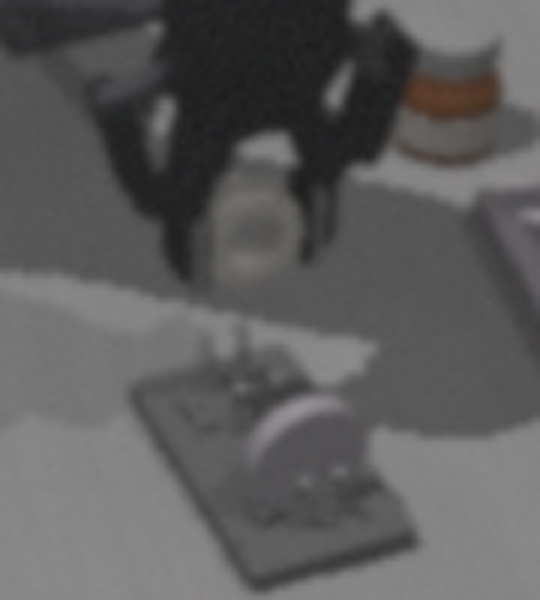

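The collar face centre is at crop (253,232) and upright. The rear wires of the free slot are at (205,350) and (242,345). I'll compare collar and slot within this one camera.

```bash
python3 - <<'E'
from h import *
a=np.radians(10.4); ex=np.array([np.cos(a),np.sin(a)]); ey=np.array([-ex[1],ex[0]])
c0=np.array([.587,-.174])
D=np.load('side4.npz'); C=cloud('side',D['d']); P=C.reshape(-1,3)
q=np.c_[(P[:,:2]-c0)@ex,(P[:,:2]-c0)@ey,P[:,2]]*1000
g=D['im'].reshape(-1,3).mean(1)
m=(abs(q[:,0])<30)&(abs(q[:,1])<20)&(q[:,2]>76)&(q[:,2]<130)&(g>55)
print('collar pts',m.sum(),'x',np.percentile(q[m,0],[0,3,50,97,100]).round(1),'z',np.percentile(q[m,2],[0,3,97,100]).round(1))
f=m&(abs(q[:,0])<20)&(q[:,2]<122)&(q[:,2]>82)
print('y hist',np.percentile(q[f,1],[5,25,50,75]).round(1))
m2=(abs(q[:,0])<60)&(abs(q[:,1])<14)&(q[:,2]>78)&(q[:,2]<125)&(g<=50)
print('fingers x',[np.percentile(q[m2&(q[:,0]*s>0)][:,0],[2,10,50,90,98]).round(1) for s in(-1,1)])
print('finger y',np.percentile(q[m2&(abs(q[:,0])>20)&(q[:,2]<100)][:,1],[2,10,50]).round(1),'finger z min',np.sort(q[m2&(abs(q[:,0])>20)][:,2])[:4].round(1))
for k in('side0','top0'):
    D=np.load(k+'.npz'); P=cloud(k[:-1],D['d']).reshape(-1,3)
    q=np.c_[(P[:,:2]-c0)@ex,(P[:,:2]-c0)@ey,P[:,2]]*1000
    m=(abs(q[:,0])<16)&(abs(q[:,1])<28)&(q[:,2]>22)&(q[:,2]<60)
    print(k); print(q[m][np.argsort(q[m][:,1])].round(0).tolist())
E
```

```text
collar pts 296 x [-28.5 -26.4   1.8  27.1  30. ] z [ 82.1  86.3 126.9 128.5]
y hist [-8.6 -6.9 -5.6 -3.2]
fingers x [array([-36. , -35.2, -32.4, -29. , -28.3]), array([22.9, 23.4, 24.6, 31.2, 34.4])]
finger y [-8.1 -8.1 -6.4] finger z min [91.8 94.4 96.5 98.2]
side0
[[5.0, -21.0, 35.0], [7.0, -20.0, 37.0], [-9.0, -20.0, 39.0], [-11.0, -19.0, 39.0], [5.0, -19.0, 40.0], [6.0, -18.0, 26.0], [9.0, -18.0, 38.0], [9.0, -18.0, 41.0], [-5.0, -17.0, 38.0], [6.0, -17.0, 28.0], [9.0, -17.0, 24.0], [-7.0, -17.0, 29.0], [-7.0, -17.0, 39.0], [-10.0, -17.0, 26.0], [-10.0, -16.0, 33.0], [10.0, -16.0, 30.0], [-7.0, -16.0, 32.0], [4.0, -16.0, 28.0], [-6.0, -15.0, 24.0], [11.0, -15.0, 25.0], [-9.0, -14.0, 27.0], [-9.0, -14.0, 37.0], [5.0, -13.0, 32.0], [6.0, -13.0, 28.0], [-8.0, 11.0, 24.0], [-10.0, 13.0, 30.0], [9.0, 13.0, 30.0], [7.0, 14.0, 24.0], [-10.0, 14.0, 33.0], [-7.0, 14.0, 25.0], [-7.0, 14.0, 35.0], [10.0, 14.0, 33.0], [7.0, 15.0, 33.0], [10.0, 15.0, 22.0], [-9.0, 15.0, 35.0], [-6.0, 15.0, 31.0], [-9.0, 15.0, 24.0], [8.0, 15.0, 26.0], [8.0, 16.0, 29.0], [5.0, 16.0, 33.0], [11.0, 16.0, 24.0], [8.0, 16.0, 35.0], [6.0, 16.0, 22.0], [-9.0, 16.0, 37.0], [-6.0, 17.0, 26.0], [5.0, 17.0, 39.0], [-11.0, 18.0, 40.0], [9.0, 18.0, 43.0], [12.0, 19.0, 32.0], [-5.0, 19.0, 34.0], [-5.0, 19.0, 37.0], [7.0, 19.0, 33.0], [-10.0, 19.0, 35.0], [9.0, 19.0, 39.0], [-7.0, 20.0, 37.0], [7.0, 21.0, 39.0], [-7.0, 21.0, 40.0], [10.0, 21.0, 34.0], [8.0, 23.0, 40.0], [-8.0, 24.0, 38.0]]
top0
[[-13.0, -22.0, 44.0], [1.0, -21.0, 40.0], [5.0, -19.0, 38.0], [-12.0, -18.0, 43.0], [-16.0, -18.0, 42.0], [1.0, -18.0, 43.0], [4.0, -17.0, 25.0], [-11.0, -16.0, 36.0], [-15.0, -16.0, 36.0], [-0.0, -15.0, 35.0], [5.0, -14.0, 26.0], [-13.0, -14.0, 28.0], [1.0, -13.0, 27.0], [2.0, 11.0, 29.0], [-16.0, 16.0, 34.0], [-13.0, 16.0, 39.0], [5.0, 16.0, 39.0], [1.0, 16.0, 39.0], [2.0, 19.0, 37.0], [-13.0, 20.0, 43.0], [5.0, 20.0, 43.0]]
```

```bash
python3 - <<'E'
from h import *
a=np.radians(10.4); ex=np.array([np.cos(a),np.sin(a)]); ey=np.array([-ex[1],ex[0]]); c0=np.array([.587,-.174])
D=[grab('side') for _ in range(6)]
g=np.mean([i for i,_ in D],0).mean(2).ravel(); d=np.median([x for _,x in D],0)
P=cloud('side',d).reshape(-1,3); q=np.c_[(P[:,:2]-c0)@ex,(P[:,:2]-c0)@ey,P[:,2]]*1000
for z in range(78,132,4):
    m=(abs(q[:,0])<21)&(abs(q[:,1])<22)&(q[:,2]>=z)&(q[:,2]<z+4)
    o=np.argsort(q[m,0]); print(z,[(int(round(x)),int(round(y)),int(b)) for x,y,b in zip(q[m,0][o],q[m,1][o],g[m][o])])
m=(abs(q[:,0])<60)&(abs(q[:,1])<16)&(q[:,2]>93)&(q[:,2]<112)&(abs(q[:,0])>23)
for s in(-1,1): k=m&(q[:,0]*s>0)&(g<45); print(s,k.sum(),np.percentile(q[k,0],[0,5,50,95,100]).round(1),np.percentile(q[k,1],[0,10,30,50]).round(1))
E
```

```text
78 []
82 [(-6, -5, 91), (-4, -6, 91), (1, -7, 95), (4, -6, 94), (7, -6, 91)]
86 [(-14, -5, 89), (-12, -7, 93), (-10, -7, 95), (-6, -5, 96), (-4, -6, 96), (-4, -5, 103), (-1, -7, 97), (-1, -6, 102), (1, -6, 101), (4, -7, 99), (6, -8, 96), (7, -6, 100), (9, -8, 94), (9, -7, 97), (12, -7, 94), (15, -7, 91)]
90 [(-17, -6, 80), (-15, -7, 93), (-13, -7, 97), (-10, -7, 98), (-7, -6, 101), (-5, -8, 111), (-3, -4, 114), (-2, 11, 91), (-2, -7, 109), (-1, 5, 96), (-1, 1, 108), (0, -3, 112), (1, 10, 90), (1, -1, 107), (1, -7, 106), (2, 6, 96), (2, -4, 110), (3, 10, 90), (3, 4, 96), (4, -2, 105), (4, -7, 103), (5, 8, 89), (5, -4, 107), (6, 3, 94), (6, -3, 103), (6, -8, 103), (7, 6, 88), (9, 5, 87), (9, -7, 99), (12, -6, 97), (15, -7, 94), (15, -7, 96), (17, -8, 89), (17, -7, 90)]
94 [(-17, -6, 78), (-15, -7, 93), (-12, -6, 98), (-10, -7, 102), (-9, -6, 104), (-7, -7, 107), (-6, -4, 110), (-5, 4, 95), (-4, 0, 106), (7, -7, 101), (7, 0, 94), (8, 8, 86), (8, -3, 94), (9, -7, 99), (10, 7, 85), (11, -3, 94), (11, 9, 83), (11, 3, 88), (11, -2, 88), (11, 4, 84), (12, -7, 98), (12, -6, 96), (13, 1, 83), 
[... 2191 characters left out ...]
8 -6.6 -5.8]Traceback (most recent call last):
  File "<stdin>", line 10, in <module>
    return _quantile_unchecked(
        a, q, axis, out, overwrite_input, method, keepdims, weights)
    return _ureduce(a,
                    func=_quantile_ureduce_func,
    ...<5 lines>...
                    overwrite_input=overwrite_input,
                    method=method)
    r = func(a, **kwargs)
    result = _quantile(arr,
                       quantiles=q,
    ...<2 lines>...
                       out=out,
                       weights=wgt)
    slices_having_nans = np.isnan(arr[-1, ...])
                                  ~~~^^^^^^^^^
IndexError: index -1 is out of bounds for axis 0 with size 0
```

The averaged depth shows the collar upright with its face at y = −6.4 mm, so its centre is +2.6 mm in y and +1.5 mm in x from the slot. I'll correct that and lower it.

>>> carry_out(rows="-0.0025 -0.0015 0 0 0 0 0.48;0 0 0.01 0 0 0 0.48;0 0 0.01 0 0 0 0.48;0 0 0.01 0 0 0 0.48;0 0 0.008 0 0 0 0.48;0 0 0.006 0 0 0 0.48;0 0 0.004 0 0 0 0.48;0 0 0 0 0 0 0.48")

```text
t: 12.7
eef_pos: [0.585, -0.1762, 0.0355]
orientation: [-2.01, -2.412, 0.001]
ft_force: [0.3, -0.5, -0.6]
grip_width: 0.0445
grip_force: 30.8
```

>>> carry_out(rows="0 0 0.003 0 0 0 0.48;0 0 0.003 0 0 0 0.48;0 0 0.002 0 0 0 0.48;0 0 0 0 0 0 0.48")

```text
t: 13.03
eef_pos: [0.5859, -0.1765, 0.0289]
orientation: [-2.011, -2.413, 0.0]
ft_force: [0.2, 0.6, -0.0]
grip_width: 0.0444
grip_force: 30.8
```

>>> carry_out(rows="0 0 0.003 0 0 0 0.48;0 0 0.003 0 0 0 0.48;0 0 0.002 0 0 0 0.48;0 0 0.001 0 0 0 0.48;0 0 0 0 0 0 0.48;0 0 0 0 0 0 0.48")

```text
t: 13.53
eef_pos: [0.586, -0.1766, 0.02]
orientation: [-2.011, -2.413, 0.0]
ft_force: [0.2, 0.5, -0.6]
grip_width: 0.0445
grip_force: 30.8
```

>>> carry_out(rows="0 0 0.001 0 0 0 0.48;0 0 0.001 0 0 0 0.48;0 0 0 0 0 0 0.48")

```text
t: 13.78
eef_pos: [0.586, -0.1766, 0.018]
orientation: [-2.011, -2.413, 0.0]
ft_force: [0.0, 0.0, -1.2]
grip_width: 0.0443
grip_force: 30.8
```

>>> carry_out(rows="0 0 0.001 0 0 0 0.48;0 0 0 0 0 0 0.48")

```text
t: 13.95
eef_pos: [0.5862, -0.1766, 0.0171]
orientation: [2.011, 2.413, 0.0]
ft_force: [0.6, 0.1, -0.9]
grip_width: 0.0446
grip_force: 30.8
```

>>> carry_out(rows="0 0 0.0007 0 0 0 0.48;0 0 0 0 0 0 0.48")

```text
t: 14.12
eef_pos: [0.5862, -0.1767, 0.0169]
orientation: [2.011, 2.413, 0.0]
ft_force: [-1.0, -0.1, 3.1]
grip_width: 0.0443
grip_force: 31.2
```

Contact at the expected height. I'll check how the collar sits before letting go.

```bash
python3 - <<'E'
from h import *
a=np.radians(10.4); ex=np.array([np.cos(a),np.sin(a)]); ey=np.array([-ex[1],ex[0]]); c0=np.array([.587,-.174])
D=[grab('side') for _ in range(3)]; im=D[-1][0]
g=np.mean([i for i,_ in D],0).mean(2).ravel(); d=np.median([x for _,x in D],0)
P=cloud('side',d).reshape(-1,3); q=np.c_[(P[:,:2]-c0)@ex,(P[:,:2]-c0)@ey,P[:,2]]*1000
m=(abs(q[:,0])<14)&(abs(q[:,1])<20)&(q[:,2]>40)&(q[:,2]<70)&(g>75)
print('top z',np.sort(q[m,2])[-6:].round(1))
for z in range(16,60,6):
    k=(abs(q[:,0])<18)&(abs(q[:,1])<22)&(q[:,2]>=z)&(q[:,2]<z+6)&(g>75); print(z,k.sum(),np.percentile(q[k,1],[10,30,50]).round(1) if k.any() else '')
cv2.imwrite('pics/s5.png',cv2.resize(im[230:315,275:355],None,fx=6,fy=6,interpolation=cv2.INTER_CUBIC)[...,::-1])
E
```

```text
top z [59.5 59.6 59.9 60.  60.7 60.8]
16 13 [-14.1  -9.8  -9.3]
22 40 [-10.   -8.3  -4.3]
28 23 [-15.1 -10.   -7.8]
34 18 [-19.8 -15.3  -9.5]
40 13 [-19.2 -10.1  -9.1]
46 22 [-10.6  -9.6  -8.9]
52 43 [-9.8 -8.6 -4.8]
58 19 [-9.6 -7.2 -4.3]
```

View pics/s5.png

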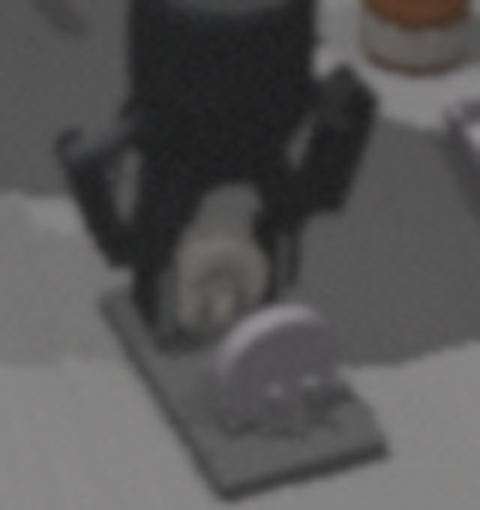

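The collar sits in the free slot: its face is at about (222,290) in the picture, centred to within a millimetre, and its top is at 58–60 mm. Releasing.

>>> carry_out(rows="0 0 0 0 0 0 0.53;0 0 0 0 0 0 0.57;0 0 0 0 0 0 0.62;0 0 0 0 0 0 0.7;0 0 0 0 0 0 0.75;0 0 0 0 0 0 0.75")

```text
t: 14.77
eef_pos: [0.5859, -0.1766, 0.0163]
orientation: [-2.011, -2.413, 0.0]
ft_force: [-0.1, -0.3, 0.5]
grip_width: 0.0639
grip_force: 0.0
```

>>> carry_out(rows="0 0 -0.004 0 0 0 0.75;0 0 -0.01 0 0 0 0.75;0 0 -0.02 0 0 0 0.75;0 0 -0.03 0 0 0 0.75;0 0 -0.03 0 0 0 0.75;0 0 -0.03 0 0 0 0.75;0 0 -0.03 0 0 0 0.75;0 0 0 0 0 0 0.75")

```text
t: 15.43
eef_pos: [0.5906, -0.1785, 0.1792]
orientation: [2.003, 2.403, 0.006]
ft_force: [1.4, -0.7, 0.9]
grip_width: 0.0642
grip_force: 0.0
```

```bash
python3 - <<'E'
from h import *
im,d=grab('side'); print(arm.get_state()['ft_force'])
cv2.imwrite('pics/s6.png',cv2.resize(im[160:320,255:365],None,fx=3.7,fy=3.7,interpolation=cv2.INTER_CUBIC)[...,::-1])
E
```

```text
[-0.10013297  0.03866739 -0.19795121]
```

View pics/s6.png

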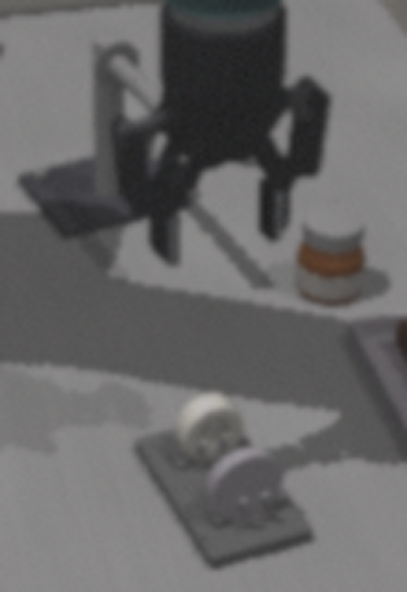

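The collar stands on edge in the free slot at (210,425), the disc is undisturbed at (245,480), and the gripper is clear.

```bash
python3 -c "
from bench import arm
print(arm.job_done())"
```

```text
the job is handed in; nothing more can be done
None
```

The collar is off the bar and standing on its edge in the free slot; I let go only once it was down. Wrist-force readings on the bar stayed at about 2 N, and I handed the job in at about 15.5 s.

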